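# Index and lock the carving stand

### The arm

A 7-joint arm with a two-finger parallel gripper is mounted at the origin on the work surface. World frame = base frame: x ahead of the robot, y to its left, z up, the work surface at z = 0. Lengths are in m, angles in rad, forces in N, time in s.
With the tool pointing down it reaches from about 0.4 to 0.9 m from the base axis. Payload 5.6 kg.
Tool frame: the origin (TCP) lies on the centre line of the jaws, within the pads' length; the fingertips stand 17 mm ahead of it and the grasp point (between the pads) lies 2 mm behind it; z points along the fingers, y is the direction in which the jaws open and shut (so a half turn about z gives the same grasp; the last joint's range is limited). The gripper opens to 92 mm and grips with 3 to 60 N. Pads are 20 mm wide; open, the fingers measure 128 mm over their backs; the gripper's body (75 mm by 189 mm) begins 69 mm behind the grasp point.
Start: joints at [1.106, 0.468, -0.012, 1.603, 0.006, 1.071, -0.056], TCP at [0.266, -0.593, 0.208] pointing down, gripper open.
Joint ranges: [-2.53, 2.53], [-0.31, 2.02], [-1.57, 1.55], [0.28, 2.44], [-1.29, 4.43], [0.15, 1.84], [-2.92, 2.92]. Speed limits (rad/s): [2.57, 2.57, 3.14, 3.14, 3.14, 3.14, 3.14].

### API

Orientations are given as a rotation vector (axis times angle).
In Python, from workcell import manip gives the robot as it stands. Calls block until the motion is done:
- manip.movep(position, orientation): joint-space move of the TCP to a pose.
- manip.move_l(position, speed=0.15, attitude=None, threshold=None): straight line of the TCP; attitude=None keeps the orientation; speed is the mean speed in m/s. With threshold (N) it stops when the force on the tool has changed by that much, and returns True; else False.
- manip.movej(angles): joint-space move.
- manip.gripper_to(opening): finger opening in m; the grip force is fixed at half the most; returns when the fingers have stopped.
- manip.sleep(seconds).
- manip.inverse_kinematics(position, orientation): joint angles nearest the present ones, or None.
- manip.read_camera(name): name is "scene" or "top" or "wrist"; returns the picture (420x560x3 uint8, red, green, blue); there is no depth.
- manip.calibration(name): a dict with "K" (3x3 intrinsics, pixels), "world_to_cam" (4x4, takes a point from world to camera coordinates). Camera axes: x right, y up, looking along -z (the intrinsics and any distortion apply to the point x, -y, -z); pixel columns grow to the right and rows downward; lengths in m; the calibration is good to about 2 mm. A picture is of the moment at which its call begins: read the wrist's pose just before it. calibration takes no time and is no camera call; for the wrist camera it gives the pose at the moment of the call.
A pose or a line that the arm cannot do raises manip.IKError and nothing moves.
- manip.job_done(): hands the job in, once; it reports no verdict.
Readings, each from a call of its own:
- manip.read_time_s(): time.
- manip.read_joints(): joint angles.
- manip.read_joint_vel(): joint speeds.
- manip.read_tau(): joint torques, N m.
- manip.read_tcp_pos(): TCP position.
- manip.read_tcp_rot(): TCP orientation.
- manip.read_wrist_force(): force on the tool from outside, world axes, zero at the start.
- manip.read_torque(): the same for the moment, N m.
- manip.read_grip_width(): finger opening in m.
Only numpy, scipy, OpenCV 4.12 (cv2) and the standard library are available. Lean on these libraries where they do the work, as an engineer would, in place of code of your own. Each camera call takes 0.05 s, during which the arm holds its last target.

### The job

On the round carving stand, push the protruding tab of the index ring round until the tab points straight at the cross-shaped mark on the base. Then push the lock's upright pad inwards, towards the bowl, until it is fully home, and move clear. Only push with the outside of the fingers: pinch and lift nothing, do not touch the wooden bowl, leave the lock out until the tab is at the cross, and leave everything else on the bench where it is.

Things in the scene. Friction and masses are not known exactly. Their poses are not given: they have to be found in the camera images.
- stand: Fixed round dark steel base, 290 mm diameter, 18 mm thick. Origin: centre of its underside, on the bench; the index ring turns about the vertical through it. Its x axis points from the lock (at -x, the robot's side) through the centre. Four flat aluminium marks lie on it (cross, disc, square, single bar), 118 mm from its centre, two left, two right; which lies where varies.
- index (a joint): Angle (rad) of the index ring (aluminium disc, 120 mm diameter, top 40 mm above the bench): 0 when the tab points along the stand's x axis, away from the lock; positive anticlockwise from above; stops at -2.3 and 2.3, so the tab never reaches the lock. Turns smoothly (no clicks) either way, takes about 3 N on the tab, stays where left.
- tab (a point): Middle of the tab's top edge, 85 mm above the bench. The tab is an upright aluminium plate on the index ring, 12 mm thick along this point's y axis (the way it is pushed), reaching from 68 to 100 mm from the stand's centre along its x axis (outwards). It can be pushed on either broad face, 45 to 85 mm above the bench.
- aim (a point): The spot the tab points at (no part of its own): 118 mm from the stand's centre, straight out from the tab, 20 mm above the bench. It lies over a mark's centre when the tab points straight at that mark.
- cross: The wanted mark: a flat aluminium cross (plus sign) of two strips 32 x 10 mm, 3 mm high, on top of the stand's base. Origin: its centre, on its underside, 18 mm above the bench.
- lock (a joint): How far (m) the lock is pushed in towards the ring, along the stand's x axis: 0 fully out, 0.024 fully home at its stop. Slides with about 3 N and stays where left; it can be slid at any ring position and does not block the ring.
- lock_face (a point): Top middle of the outer face (away from the bowl) of the lock's upright pad, 77 mm above the bench, 146 mm from the stand's centre when fully out. The pad is an aluminium plate 44 mm wide, 12 mm thick, 22 to 77 mm above the bench; its axes are the stand's, so it is pushed along +x.
- bowl (a point): Centre of the rim of the small turned wooden bowl held in a 72 mm diameter steel chuck at the stand's centre. The bowl is 94 mm in diameter, its foot 64 mm and its rim 98 mm above the bench; it turns with the ring. Not to be touched.
- gouge: Bystander, loose: turning gouge, lying, about 350 long, narrow blade, wooden handle; origin at the ferrule, on the bench (mm).
- chisel: Bystander, loose: turning chisel, lying, about 350 long, wide blade, wooden handle; origin at the ferrule, on the bench (mm).
- center: Bystander, loose: steel cone point standing on the bench, 38 diameter, 70 high; origin at its foot (mm).
- jar: Bystander, loose: closed amber glass jar, 56 diameter, 80 high; origin at its foot (mm).
- puck: Bystander, loose: dark wood disc, 56 diameter, 24 high; origin at its underside (mm).
- blank: Bystander, loose: upright pale wood block 42 x 42 x 85 high; origin at its foot (mm).
- key: Bystander, loose: steel T-shaped chuck key lying flat, 90 x 77, 12 high; origin at the crossbar's underside (mm).
- sander: Bystander, loose: cork sanding block 60 x 35 x 28 high; origin at its underside (mm).

How it is judged:
By the outcome, as a careful person would: the job done as asked, in the order asked, and still so for the second after the job is handed in, with the robot touching nothing.
It also fails if it takes over 61 s, if anything falls off the work surface, if the arm or the gripper's body presses on something with over 40 N, if the wrist force passes 120 N, or if a joint passes its speed limit or range.

## Working session

There is one attempt and no reset: what is moved stays moved. The work goes in short steps, each a Python script; the robot and the scene stay as the last script left them, time stands still between calls to the robot, and variables do not carry over. Pictures are saved under pics/ and viewed, and the job is handed in when it is done.

```bash
mkdir -p pics; ls
python3 - <<'E'
from workcell import manip
import cv2
for n in ["scene","top"]:
    im=manip.read_camera(n); cv2.imwrite(f"pics/{n}0.png",im[:,:,::-1])
    c=manip.calibration(n); print(n,c)
print(manip.read_time_s(),manip.read_tcp_rot())
E
```

```text
pics
scene {'K': array([[504.30568542,   0.        , 283.05234847],
       [  0.        , 504.30568542, 218.17659271],
       [  0.        ,   0.        ,   1.        ]]), 'world_to_cam': array([[ 0.69699789,  0.71703585,  0.00731651, -0.39382853],
       [-0.50211279,  0.48074581,  0.71886453,  0.2406906 ],
       [ 0.51193426, -0.50472077,  0.69511168, -1.87748542],
       [ 0.        ,  0.        ,  0.        ,  1.        ]])}
top {'K': array([[380.44564563,   0.        , 281.21778146],
       [  0.        , 380.44564563, 209.56757471],
       [  0.        ,   0.        ,   1.        ]]), 'world_to_cam': array([[-0.01214098, -0.99990928, -0.00583402, -0.00140457],
       [ 0.98848588, -0.01288192,  0.15076382, -0.61413369],
       [-0.1508253 , -0.00393643,  0.9885526 , -0.96274393],
       [ 0.        ,  0.        ,  0.        ,  1.        ]])}
0.1 [-3.07057362e+00 -6.57160765e-01  7.36918533e-04]
```

View pics/scene0.png

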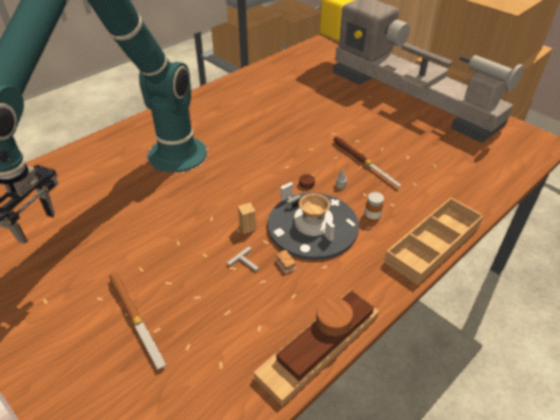

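View pics/top0.png

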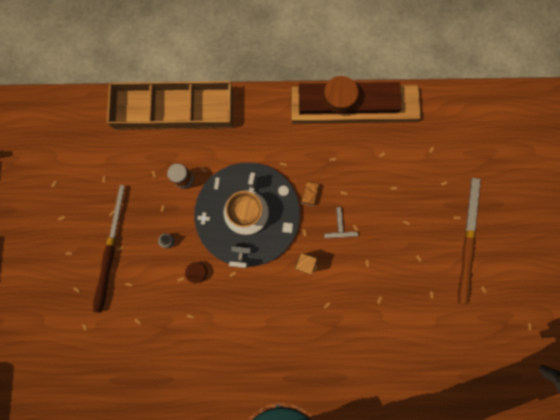

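Run:
```python
import cv2
im=cv2.imread("pics/top0.png")[145:285,150:360]
cv2.imwrite("pics/topz.png",cv2.resize(im,None,fx=3.8,fy=3.8,interpolation=cv2.INTER_CUBIC))
im=cv2.imread("pics/scene0.png")[160:280,220:400]
cv2.imwrite("pics/scz.png",cv2.resize(im,None,fx=4.4,fy=4.4,interpolation=cv2.INTER_CUBIC))
```

```text
(no output)
```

View pics/topz.png

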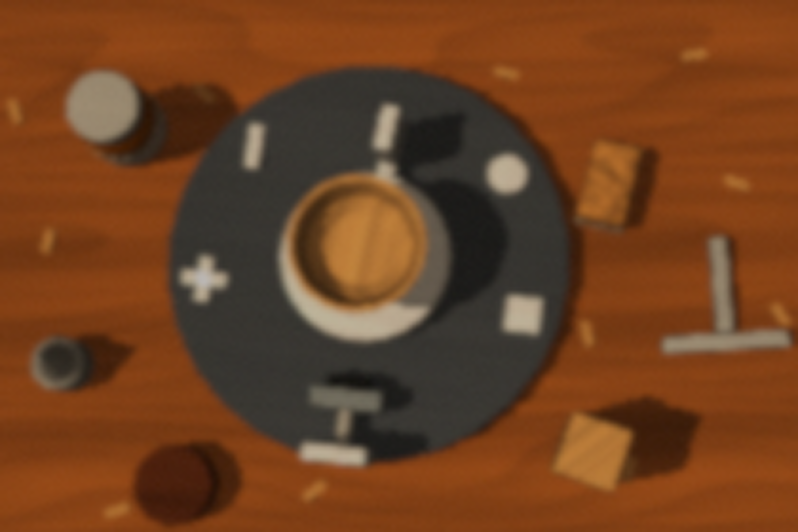

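View pics/scz.png

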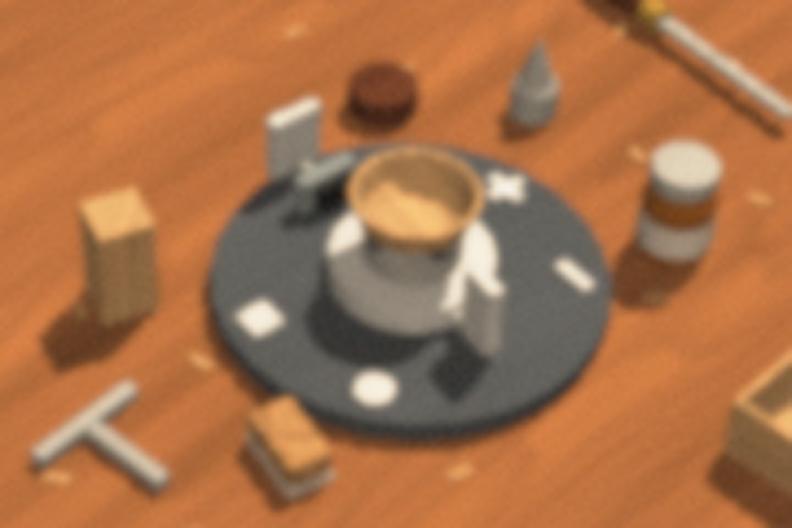

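```bash
cat > h.py <<'E'
import numpy as np
from workcell import manip
def ray(cal,uv,z):
    K,T=np.array(cal["K"]),np.array(cal["world_to_cam"])
    d=np.linalg.inv(K)@np.array([uv[0],uv[1],1.]); d=np.array([d[0],-d[1],-d[2]])
    R,t=T[:3,:3],T[:3,3]; o=-R.T@t; w=R.T@d
    return o+w*(z-o[2])/w[2]
def proj(cal,P):
    K,T=np.array(cal["K"]),np.array(cal["world_to_cam"])
    p=T[:3,:3]@np.array(P)+T[:3,3]; q=K@np.array([p[0],-p[1],-p[2]]); return q[:2]/q[2]
E
python3 - <<'E'
from h import *
from scipy.optimize import least_squares
c=manip.calibration("top")
f=lambda p,z: ray(c,((p[0]+.5)/3.8-.5+150,(p[1]+.5)/3.8-.5+145),z)[:2]
M={n:f(p,.021) for n,p in dict(cross=(204,279),bar=(254,146),disc=(507,174),sq=(523,314)).items()}
pts=np.array(list(M.values()))
r=least_squares(lambda v:np.hypot(*(pts-v).T)-.118,[.65,0]); ctr=r.x
print("ctr",ctr,"res",r.fun)
rim=np.array([f(p,.018) for p in [(170,265),(571,265),(370,66),(345,463)]])
r2=least_squares(lambda v:np.hypot(*(rim-v[:2]).T)-v[2],[.65,0,.145]); print("rim",r2.x,r2.fun)
lock=f((334,465),.077); tab=f((386,127),.085)
print("lock",lock,np.linalg.norm(lock-ctr)); print("tab",tab,np.linalg.norm(tab-ctr))
ax=ctr-lock; yaw=np.arctan2(ax[1],ax[0]); print("yaw deg",np.degrees(yaw))
for n,p in {**M,"tab":tab}.items():
    d=p-ctr; print(n,p,np.degrees(np.arctan2(d[1],d[0])-yaw))
for n,p,z in [("puck",(177,483),.024),("center",(60,363),.07),("jar",(104,107),.08),("blank",(594,450),.085),("sander",(612,185),.028)]:
    print(n,f(p,z))
E
```

```text
ctr [0.60972473 0.08584155] res [-4.58308390e-04 -1.01092873e-05 -2.51860843e-04 -2.63737729e-04]
rim [0.60934608 0.08411383 0.14406915] [-0.00018851 -0.00016585  0.00017302  0.00018134]
lock [0.46470764 0.10243169] 0.14596297949664486
tab [0.69160139 0.06726511] 0.08395754963615858
yaw deg -6.526339701955471
cross [0.59742163 0.20273758] 102.53450218801127
bar [0.69412145 0.16829644] 50.859559482313
disc [ 0.67100137 -0.01470595] -52.114286061772276
sq [ 0.56940037 -0.02477388] -103.5027610921667
tab [0.69160139 0.06726511] -6.256700353529937
puck [0.45378074 0.21826605]
center [0.53503155 0.28859434]
jar [0.70947453 0.26119961]
blank [ 0.47235189 -0.06937274]
sander [ 0.66054694 -0.08970775]
```

```bash
cat >> h.py <<'E'
from scipy.spatial.transform import Rotation as Ro
CTR=np.array([0.6097,0.0856]); YAW=np.radians(-6.53)
def rot(h): # tool down, tool x heading h
    return Ro.from_matrix(np.array([[np.cos(h),np.sin(h),0],[np.sin(h),-np.cos(h),0],[0,0,-1.]])).as_rotvec()
def at(phi,r,off,z): # phi world radial direction; off tangential (ccw +)
    u=np.array([np.cos(phi),np.sin(phi)]); t=np.array([-u[1],u[0]])
    return np.r_[CTR+r*u+off*t,z]
E
python3 - <<'E'
from h import *
print(manip.read_tcp_rot(), rot(np.radians(24.2)))
for d in (0,180):
  for deg in (-13,20,50,75,96):
    p=np.radians(deg); q=manip.inverse_kinematics(at(p,.086,-.026,.069),rot(p+np.radians(d)))
    print(d,deg,None if q is None else np.round(q,2))
for d in (90,-90):
    q=manip.inverse_kinematics(at(YAW+np.pi,.18,0,.055),rot(YAW+np.radians(d))); print(d,q)
E
```

```text
[-3.07057362e+00 -6.57160765e-01  7.36918533e-04] [3.07179663 0.65853614 0.        ]
0 -13 [-0.    0.69 -0.15  1.58  0.13  0.88 -2.  ]
0 20 [ 0.03  0.73 -0.31  1.53  0.26  0.92 -1.59]
0 50 [ 0.05  0.75 -0.43  1.54  0.36  0.93 -1.2 ]
0 75 [ 0.07  0.74 -0.54  1.6   0.44  0.93 -0.88]
0 96 [ 0.1   0.72 -0.61  1.67  0.5   0.91 -0.6 ]
180 -13 [ 0.44  0.88 -0.87  1.55  0.74  1.06  0.72]
180 20 [ 0.32  0.88 -0.81  1.51  0.69  1.06  1.27]
180 50 [ 0.47  1.19 -1.34  1.51  1.17  1.38  1.48]
180 75 [ 0.45  1.17 -1.34  1.57  1.16  1.36  1.85]
180 96 [ 0.45  1.14 -1.34  1.64  1.15  1.33  2.15]
90 [ 0.36709698  0.52561614 -0.8161317   2.16320533  0.6075729   0.69486713
 -0.98111944]
-90 [ 0.68279901  0.8974713  -1.32752764  2.14926456  1.06605985  1.04880096
  1.7841978 ]
```

Run:
```python
from h import *
import cv2
manip.gripper_to(0.0)
p=np.radians(-12.8)
manip.movep(at(p,.086,-.05,.2),rot(p))
print(manip.read_time_s(),manip.read_tcp_pos(),manip.read_joints(),manip.read_grip_width())
for n in ["scene","top","wrist"]:
    cv2.imwrite(f"pics/{n}1.png",manip.read_camera(n)[:,:,::-1])
```

```text
4.0667 [0.68253504 0.01634998 0.19997331] [ 0.0867723   0.54629547 -0.23322425  1.50912535  0.13572406  1.10211215
 -1.97100916] 0.0003112238192372851
```

View pics/wrist1.png

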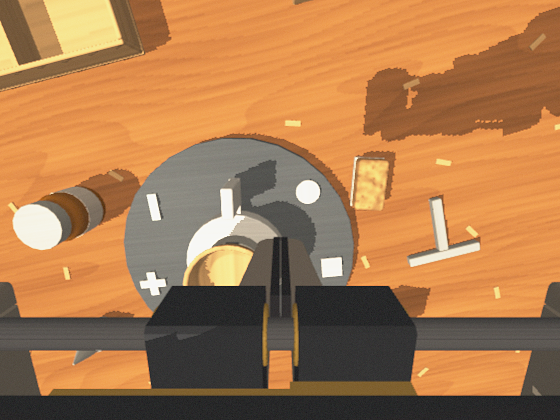

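View pics/scene1.png

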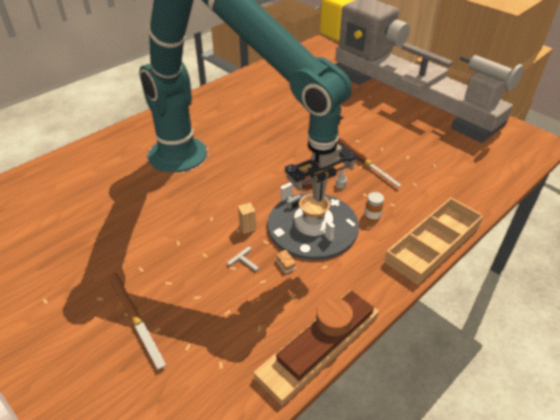

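Run:
```python
from h import *
import cv2
p=np.radians(-12.8)
hit=manip.move_l(at(p,.086,-.05,.069),speed=.12,threshold=6)
print(hit,manip.read_tcp_pos(),manip.read_wrist_force())
if not hit:
    hit=manip.move_l(at(p,.086,-.015,.069),speed=.04,threshold=2.0)
    t=manip.read_tcp_pos(); d=t[:2]-CTR
    print(hit,t,"off",d@[-np.sin(p),np.cos(p)],"rad",d@[np.cos(p),np.sin(p)],manip.read_wrist_force())
print(manip.read_time_s())
for n in ["top","wrist"]:
    cv2.imwrite(f"pics/{n}2.png",manip.read_camera(n)[:,:,::-1])
```

```text
False [0.68321907 0.01785442 0.06997277] [-0.67793685 -0.11585852  0.51343318]
True [0.68940814 0.05031284 0.06843878] off -0.01675103020522484 rad 0.0855451566704583 [-0.32236764 -0.30734668 -0.08558939]
6.2417
```

View pics/wrist2.png

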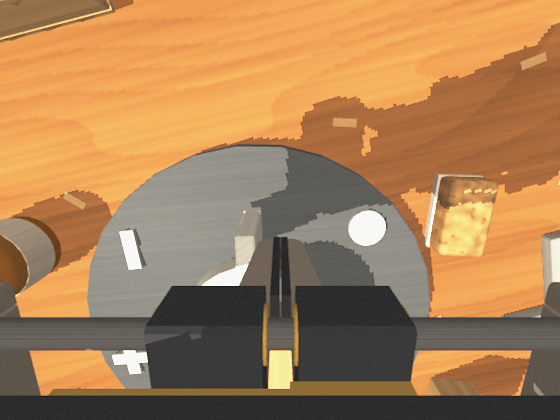

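Run:
```python
from h import *
import cv2
for deg in np.arange(-4,27,8):
    p=np.radians(deg)
    manip.move_l(at(p,.086,-.017,.069),speed=.07,attitude=rot(p)); print(deg,np.round(manip.read_wrist_force(),1),manip.read_time_s())
for n in ["top","wrist"]:
    cv2.imwrite(f"pics/{n}3.png",manip.read_camera(n)[:,:,::-1])
```

```text
-4 [-0.2 -0.1  0.1] 6.6917
4 [-0.3  0.  -0.5] 7.0167
12 [ 0.1  0.2 -0.5] 7.3417
20 [ 0.8 -0.7 -0.2] 7.6667
```

View pics/wrist3.png

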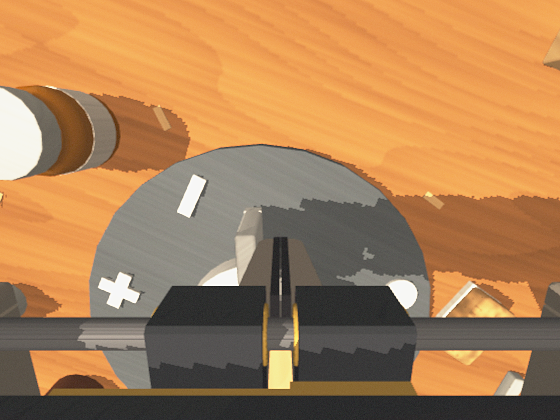

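View pics/top3.png

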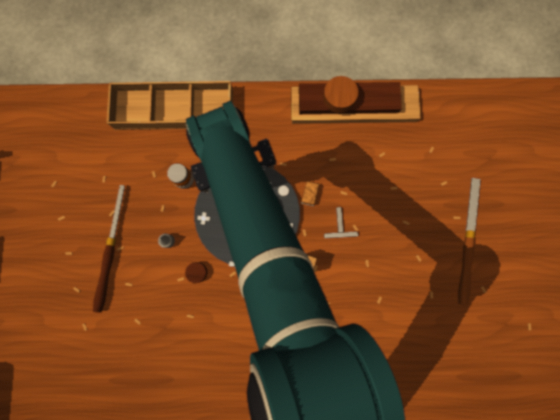

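Run:
```python
from h import *
import cv2
for deg in np.arange(28,85,8):
    p=np.radians(deg)
    manip.move_l(at(p,.086,-.017,.069),speed=.07,attitude=rot(p))
manip.move_l(at(np.radians(88),.086,-.017,.069),speed=.04,attitude=rot(np.radians(88)))
print(np.round(manip.read_wrist_force(),1),manip.read_time_s(),manip.read_tcp_pos(),at(np.radians(88),.086,-.017,.069))
c=manip.calibration("wrist"); np.savez("w4.npz",**c)
for n in ["wrist","scene"]:
    cv2.imwrite(f"pics/{n}4.png",manip.read_camera(n)[:,:,::-1])
im=cv2.imread("pics/wrist4.png")[120:330,120:400]
cv2.imwrite("pics/wrist4z.png",cv2.resize(im,None,fx=2.8,fy=2.8,interpolation=cv2.INTER_CUBIC))
```

```text
[ 0.9 -1.3  0.5] 10.6667 [0.63001924 0.17081234 0.06905406] [0.629691   0.17095432 0.069     ]
```

View pics/wrist4z.png

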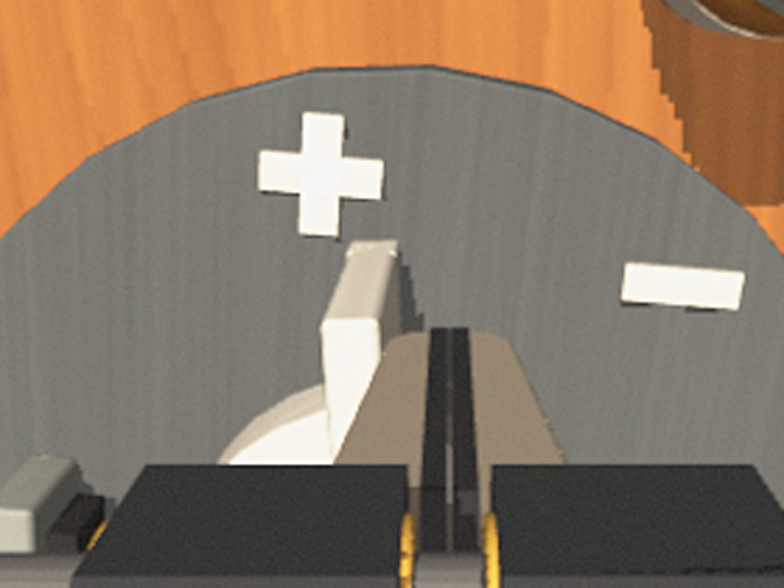

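View pics/scene4.png

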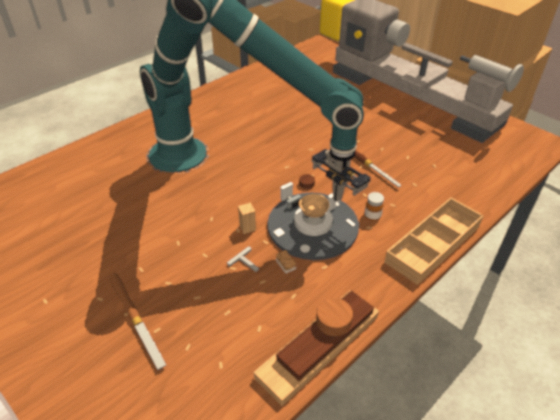

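```bash
cat >> h.py <<'E'
def wang(c,cross,top,bot=None,s=2.8,o=(120,120)):
    f=lambda p,z: ray(c,((p[0]+.5)/s-.5+o[0],(p[1]+.5)/s-.5+o[1]),z)[:2]
    for n,p,z in [("cross",cross,.021),("tabtop",top,.085)]+([("tabbot",bot,.045)] if bot else []):
        q=f(p,z); d=q-CTR; print(n,q,np.hypot(*d),np.degrees(np.arctan2(d[1],d[0])))
E
python3 - <<'E'
from h import *
c=dict(np.load("w4.npz"))
wang(c,(321,175),(351.5,319),(373,243))
E
```

```text
cross [0.59657386 0.20298841] 0.11812000445077868 96.38019895741553
tabtop [0.61050118 0.18570466] 0.10010786216099882 89.54144746364845
tabbot [0.61161303 0.19033386] 0.10475133183378738 88.95357157715472
```

Run:
```python
from h import *
import cv2
for deg in (91,94):
    manip.move_l(at(np.radians(deg),.086,-.017,.069),speed=.025,attitude=rot(np.radians(deg)))
manip.sleep(.2)
print(np.round(manip.read_wrist_force(),1),manip.read_time_s(),manip.read_tcp_pos(),at(np.radians(deg),.086,-.017,.069))
c=manip.calibration("wrist"); np.savez("w5.npz",**c)
cv2.imwrite(f"pics/wrist5.png",manip.read_camera("wrist")[:,:,::-1])
im=cv2.imread("pics/wrist5.png")[120:330,120:400]
cv2.imwrite("pics/wrist5z.png",cv2.resize(im,None,fx=2.8,fy=2.8,interpolation=cv2.INTER_CUBIC))
```

```text
[1.9 0.2 0.6] 11.6333 [0.62052906 0.17254685 0.06900034] [0.62065953 0.17257637 0.069     ]
```

View pics/wrist5z.png

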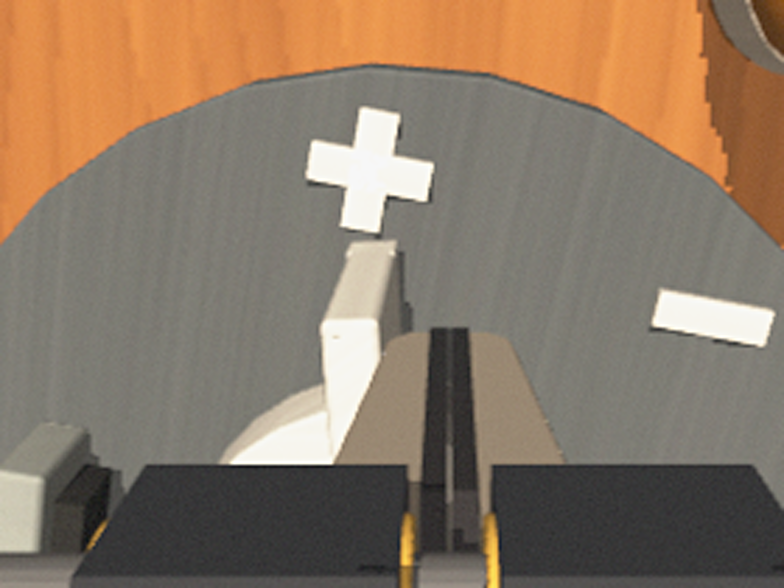

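Run:
```python
from h import *
c=dict(np.load("w5.npz"))
wang(c,(369.5,170),(351.5,319),(373,243))
f=lambda p,z: ray(c,((p[0]+.5)/2.8-.5+120,(p[1]+.5)/2.8-.5+120),z)[:2]
print(f((712.5,317.5),.021), np.degrees(np.arctan2(*(f((712.5,317.5),.021)-CTR)[::-1])))
```

```text
cross [0.59642828 0.20324599] 0.11839222007818158 96.43636193611682
tabtop [0.59942086 0.18535755] 0.1002857343573255 95.88306346443092
tabbot [0.60001925 0.19006739] 0.10491498191697424 95.29434584558057
[0.69280481 0.16853188] 44.94032654197091
```

Run:
```python
from h import *
import cv2
deg=94.5; p=np.radians(deg)
manip.move_l(at(p,.086,-.017,.069),speed=.02,attitude=rot(p)); manip.sleep(.2)
print(manip.read_tcp_pos(),at(p,.086,-.017,.069))
manip.move_l(at(p,.088,-.045,.069),speed=.08)
# view pose: up and outward-back so that camera sees the tab+cross
manip.move_l(at(p,.088,-.060,.2),speed=.15)
c=manip.calibration("wrist"); np.savez("w6.npz",**c)
cv2.imwrite(f"pics/wrist6.png",manip.read_camera("wrist")[:,:,::-1])
im=cv2.imread("pics/wrist6.png")[120:330,120:400]
cv2.imwrite("pics/wrist6z.png",cv2.resize(im,None,fx=2.8,fy=2.8,interpolation=cv2.INTER_CUBIC))
cv2.imwrite(f"pics/top6.png",manip.read_camera("top")[:,:,::-1])
cv2.imwrite(f"pics/scene6.png",manip.read_camera("scene")[:,:,::-1])
print(manip.read_time_s())
```

```text
[0.62012167 0.1726157  0.06906312] [0.61990011 0.1726687  0.069     ]
13.8083
```

View pics/wrist6z.png

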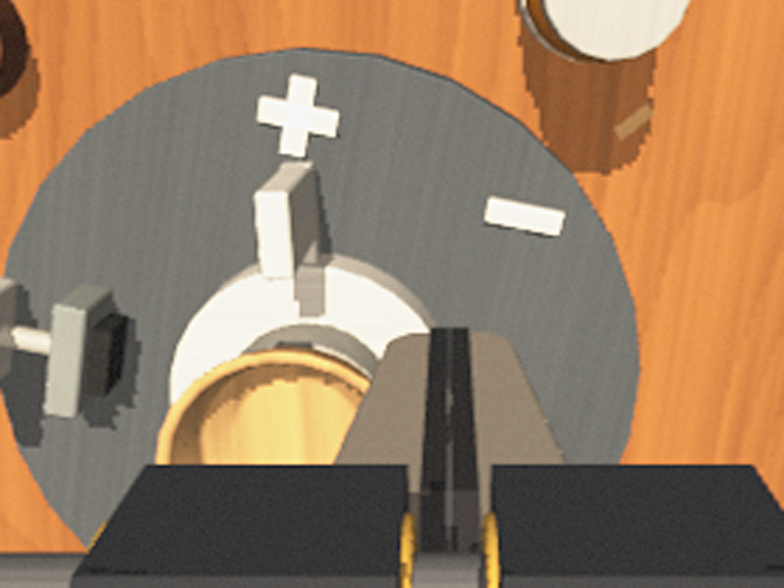

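View pics/top6.png

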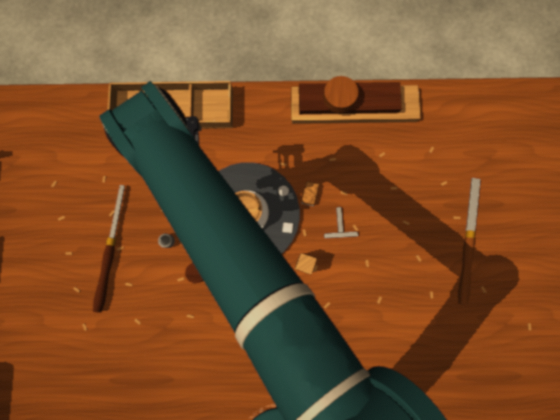

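Run:
```python
from h import *
c=dict(np.load("w6.npz"))
wang(c,(298,116),(272,192.5))
wang(c,(524.5,216),(277.5,277))
f=lambda p,z: ray(c,((p[0]+.5)/2.8-.5+120,(p[1]+.5)/2.8-.5+120),z)[:2]
d=f((272,192.5),.085)-f((277.5,277),.085); print(np.hypot(*d),np.degrees(np.arctan2(*d[::-1])))
e=(f((255,192),.085)+f((289,192),.085))/2
# cross arm directions
d=f((301,76),.021)-f((294.5,157),.021);print("crossarm",np.degrees(np.arctan2(*d[::-1])))
```

```text
cross [0.5965084  0.20318878] 0.11832640974093983 96.40091874000123
tabtop [0.59910783 0.18497842] 0.0999413063589399 96.08385848920877
cross [0.69312307 0.16863411] 0.11770331671355469 44.866117203438506
tabtop [0.60176361 0.15467291] 0.06952736068686832 96.55447365651186
0.03042165163866689 95.00823692318711
crossarm 87.22969940287145
```

Run:
```python
from h import *
import cv2
manip.movep(at(YAW+np.pi,.19,0,.2),rot(YAW+np.pi/2))
c=manip.calibration("wrist"); np.savez("w7.npz",**c)
for n in ("wrist","top","scene"):
    cv2.imwrite(f"pics/{n}7.png",manip.read_camera(n)[:,:,::-1])
im=cv2.imread("pics/scene7.png")[160:280,220:400]
cv2.imwrite("pics/scene7z.png",cv2.resize(im,None,fx=4.4,fy=4.4,interpolation=cv2.INTER_CUBIC))
im=cv2.imread("pics/top7.png")[145:285,150:360]
cv2.imwrite("pics/top7z.png",cv2.resize(im,None,fx=3.8,fy=3.8,interpolation=cv2.INTER_CUBIC))
print(manip.read_time_s(),manip.read_joints())
```

```text
14.95 [ 0.46107696  0.21381724 -0.86300838  2.06667163  0.19881559  0.94310558
 -0.62180821]
```

View pics/top7z.png

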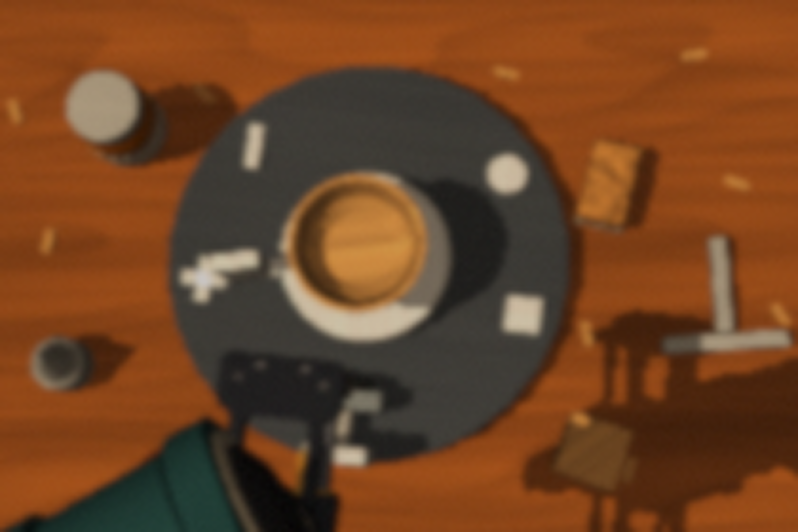

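View pics/scene7z.png

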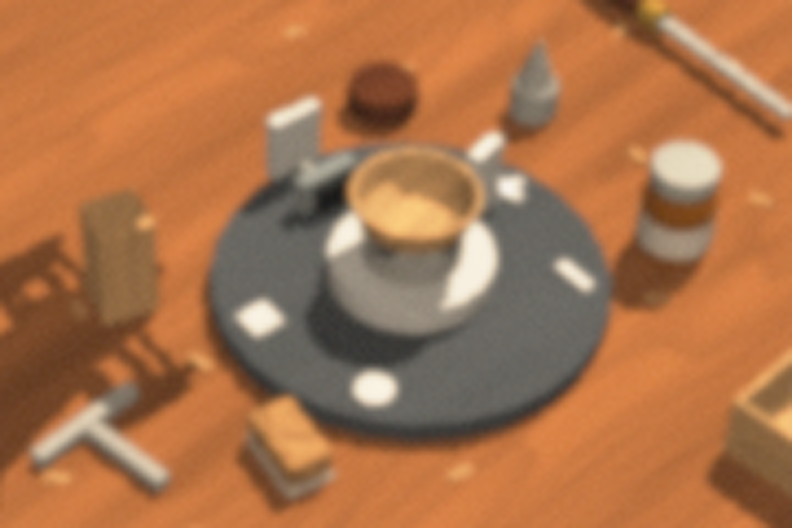

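View pics/wrist7.png

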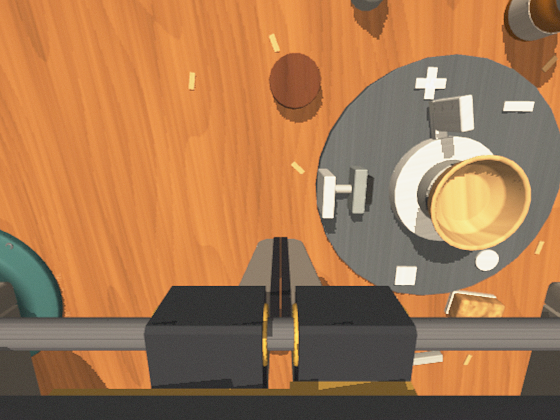

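Run:
```python
from h import *
import cv2
def f(p,z,c=manip.calibration("top")): return ray(c,((p[0]+.5)/3.8-.5+150,(p[1]+.5)/3.8-.5+145),z)[:2]
d=f((235,261.5),.085)-CTR; print(np.hypot(*d),np.degrees(np.arctan2(*d[::-1])))
def ov(src,c,box,s,out,phi):
    x0,y0,x1,y1=box
    im=cv2.resize(cv2.imread(src)[y0:y1,x0:x1],None,fx=s,fy=s,interpolation=cv2.INTER_CUBIC)
    def px(P): q=proj(c,P); return ((q-[x0,y0]+.5)*s-.5)
    def poly(pts,col): cv2.polylines(im,[np.int32(np.round([px(p) for p in pts])*1)],True,col,1)
    poly([at(phi,r,o,.085) for r,o in ((.068,-.006),(.1,-.006),(.1,.006),(.068,.006))],(0,0,255))
    poly([at(phi,r,o,.021) for r,o in ((.06,0),(.145,0))],(255,0,0))
    poly([at(a,.145,0,.018) for a in np.linspace(0,6.28,80)],(0,255,0))
    cv2.imwrite(out,im)
w=dict(np.load("w7.npz")); w6=dict(np.load("w6.npz"))
phi=np.radians(96.3)
ov("pics/top7.png",manip.calibration("top"),(180,180,260,240),10,"pics/o_top.png",phi)
ov("pics/wrist7.png",w,(380,40,560,170),4.4,"pics/o_w7.png",phi)
ov("pics/wrist6.png",w6,(170,130,350,260),4.4,"pics/o_w6.png",phi)
```

```text
0.08354448399934604 96.31268011735241
```

View pics/o_top.png

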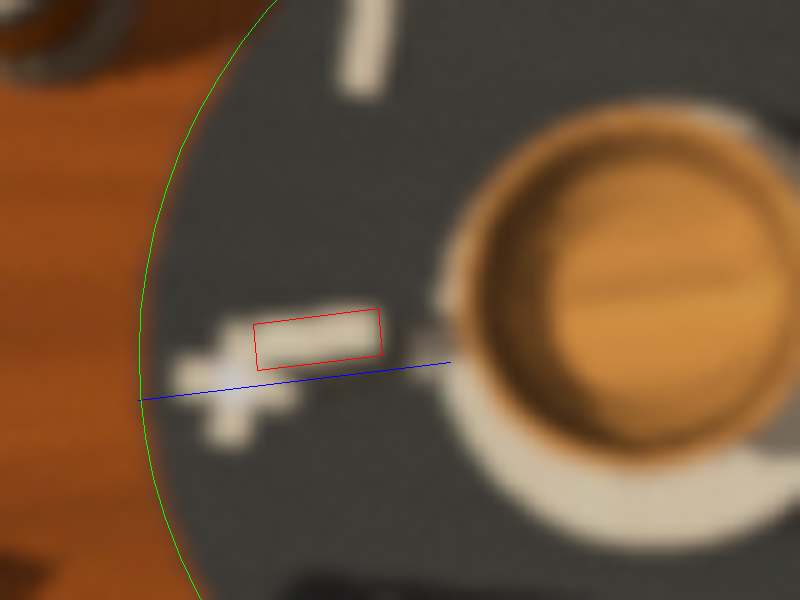

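View pics/o_w7.png

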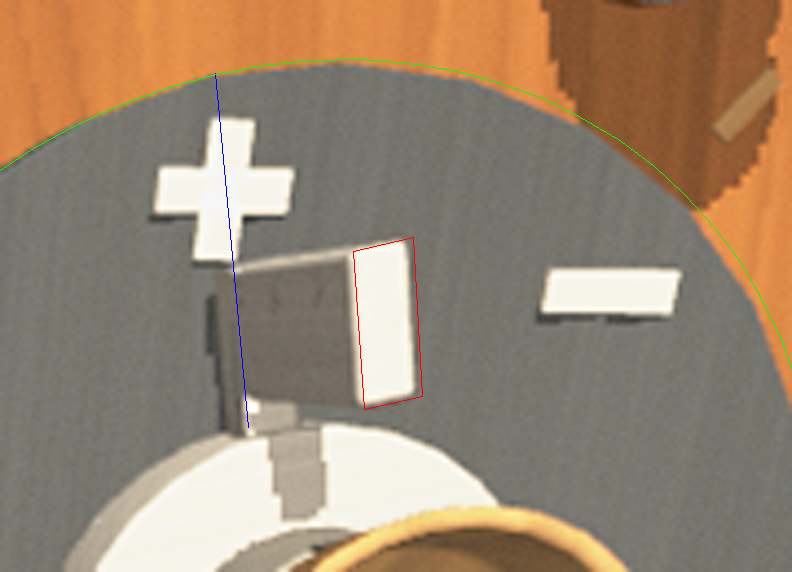

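View pics/o_w6.png

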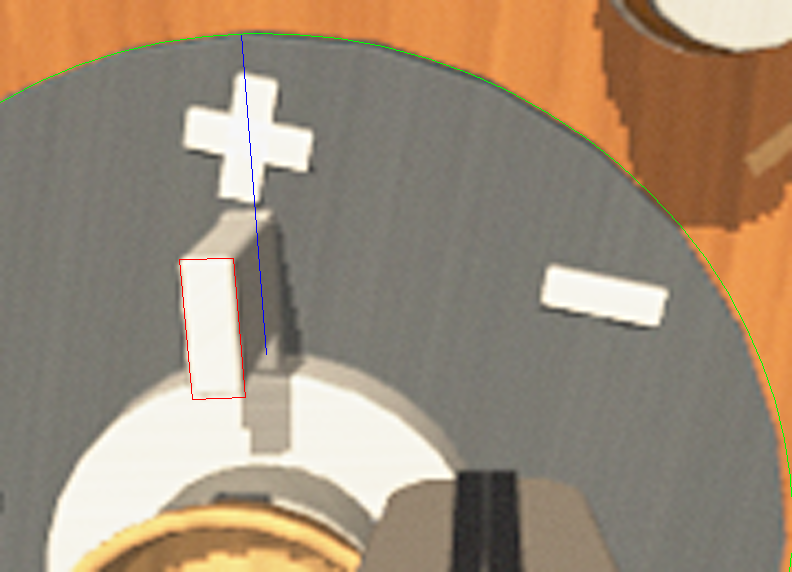

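Run:
```python
from h import *
import cv2
a=YAW+np.pi
R=lambda: -(manip.read_tcp_pos()[:2]-CTR)@[np.cos(YAW),np.sin(YAW)]
print(manip.move_l(at(a,.19,0,.062),speed=.12,threshold=8),R())
h=manip.move_l(at(a,.145,0,.062),speed=.05); print(R(),np.round(manip.read_wrist_force(),1))
h=manip.move_l(at(a,.118,0,.062),speed=.025,threshold=14); manip.sleep(.2)
print(h,R(),np.round(manip.read_wrist_force(),1),manip.read_time_s())
c=manip.calibration("wrist"); np.savez("w8.npz",**c)
cv2.imwrite("pics/wrist8.png",manip.read_camera("wrist")[:,:,::-1])
```

```text
False 0.18951616623292508
0.14495709594266615 [-0.4 -1.  -0. ]
True 0.1365125842957731 [-0.6  0.7  0.8] 18.1083
```

View pics/wrist8.png

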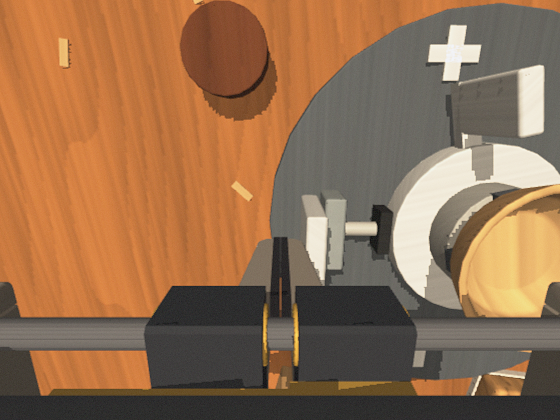

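Run:
```python
from h import *
import cv2
a=YAW+np.pi
R=lambda: -(manip.read_tcp_pos()[:2]-CTR)@[np.cos(YAW),np.sin(YAW)]
h=manip.move_l(at(a,.130,0,.062),speed=.015,threshold=22)
print(h,R(),np.round(manip.read_wrist_force(),1)); 
print(manip.move_l(at(a,.19,0,.062),speed=.1))
manip.move_l(at(a,.20,0,.25),speed=.2)
p=np.r_[.40,-.15,.3]
manip.movep(p,rot(YAW+np.pi/2))
print(manip.read_time_s(),np.round(manip.read_wrist_force(),1))
for n in ("top","scene","wrist"):
    cv2.imwrite(f"pics/{n}9.png",manip.read_camera(n)[:,:,::-1])
im=cv2.imread("pics/top9.png")[145:285,150:360]
cv2.imwrite("pics/top9z.png",cv2.resize(im,None,fx=3.8,fy=3.8,interpolation=cv2.INTER_CUBIC))
im=cv2.imread("pics/scene9.png")[160:280,220:400]
cv2.imwrite("pics/scene9z.png",cv2.resize(im,None,fx=4.4,fy=4.4,interpolation=cv2.INTER_CUBIC))
```

```text
False 0.13539344935842265 [-12.9   0.8   7.7]
False
21.675 [ 0.1  0.8 -0.1]
```

View pics/top9z.png

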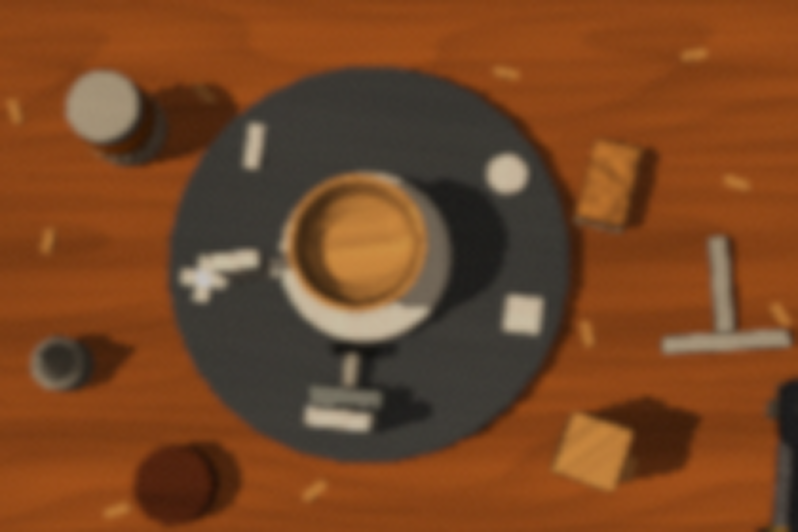

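View pics/scene9z.png

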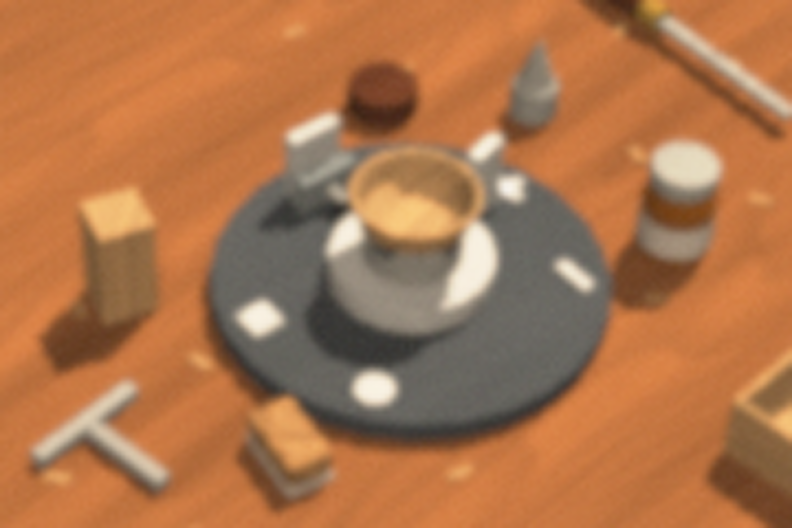

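Run:
```python
from h import *
c=manip.calibration("top")
f=lambda p,z: ray(c,((p[0]+.5)/3.8-.5+150,(p[1]+.5)/3.8-.5+145),z)[:2]
print(np.linalg.norm(f((338,431),.077)-f((334,465),.077)))
manip.job_done(); print(manip.read_time_s())
```

```text
0.02245073854239331
the job is handed in; nothing more can be done
the job is handed in; nothing more can be done
```

I turned the tab anticlockwise to the cross with the closed fingers. I then pushed the lock inwards to its stop, moved clear, and handed the job in at about 22 s of the 61 s allowed.

- **Tab:** the last readings put it at 96.1–96.6° and the cross at 96.0–96.4°. The wrist and top views agree to within about 0.5°. One estimate, from the tab's short top edge alone, read 95.0°; I gave it little weight. An outline overlaid on one wrist picture suggested the tab was nearer 1° past the cross, and the other two overlays did not show that.
- **Lock:** in the top picture it moved about 22.5 mm of the 24 mm, and I put the difference down to pixel error. On the second push it stopped moving at about 13 N, well above its 3 N sliding force. The gripper stopped where I expected it to with the lock fully home, so I take the lock as home.
- **Bench:** in the last pictures the bowl and the loose items near the stand looked unmoved. I did not check the gouge and chisel closely at the end. The wrist force read about zero once the arm was clear.

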